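Slide a lens block along the jig rail into its corner pocket

ROBOT

A 6-joint arm with a two-finger parallel gripper is mounted at the origin on the work surface. World frame = base frame: x ahead of the robot, y to its left, z up, the work surface at z = 0. Lengths are in mm, angles in degrees, forces in N, time in s.
With the tool pointing down it reaches from about 325 to 925 mm from the base axis. Payload 3.1 kg.
Tool frame: the origin (TCP) lies at the very end of the fingers, on their centre line; the grasp point (between the pads) lies grasp_offset behind it (grasp_offset is the distance from the TCP to the grasp point, in mm); z points along the fingers, x is the direction in which the jaws open and shut, and the axes are right-handed (so a half turn about z gives the same grasp; the last joint's range is limited). The gripper opens to 85 mm and grips with 20 to 120 N. Pads are 22 mm wide; open, the fingers measure 114 mm over their backs; the gripper's body (76 mm by 85 mm) begins 54 mm behind the grasp point. The pads swing forward as they close: fully open they stand 13 mm farther back than shut.
Start: joints at [69.316, 12.427, 92.441, -0, 75.132, -6.429], TCP at [153.881, 605.772, 231.3] pointing down, gripper open.
Joint ranges: [-157.48, 157.48], [-44.54, 120.13], [17.64, 146.25], [-64.5, 244.5], [7.68, 150.69], [-147.95, 147.95]. Speed limits (degrees/s): [159.86, 159.86, 180, 180, 180, 180].

INTERFACE

Orientations are given as [roll, pitch, yaw] about the fixed x, y, z axes, in that order (R = Rz(yaw) Ry(pitch) Rx(roll)).
In Python, from station import * gives the robot as it stands. Calls block until the motion is done:
- goto(position, orientation): joint-space move of the TCP to a pose.
- move_l(position, attitude=None, speed=150): straight line of the TCP; attitude=None keeps the orientation; speed is the mean speed in mm/s.
- move_j(angles): joint-space move.
- grip(opening, squeeze=None): finger opening in mm; squeeze is the grip in N (None keeps the last); returns when the fingers have stopped.
- wait(seconds).
- solve_ik(position, orientation): joint angles nearest the present ones, or None.
- get_obs(): the state.
- get_image(name): name is "scene" or "side" or "wrist"; returns the picture (480x640x3 uint8, red, green, blue); there is no depth.
- get_calibration(name): a dict with "fx", "fy", "cx", "cy" (pixels), "R" (3x3) and "t" (3): a world point X has camera coordinates R X + t; the wrist camera has in their place "mount" (4x4, takes a point from camera to tool coordinates, whose origin is the TCP and whose axes are the tool frame's). Camera axes: x right, y down, z forward; pixel columns grow to the right and rows downward; lengths in mm; the calibration is good to about 2 mm. A picture is of the moment at which its call begins: read the wrist's pose just before it. get_calibration takes no time and is no camera call.
A pose or a line that the arm cannot do raises Unreachable and nothing moves.
- sign_off(): hands the job in, once; it reports no verdict.
Trained networks look in the newest picture that a camera, given by its name, has taken for a name from the list of things; names that differ only in an ending like _2 or _b are one class to them, and where a whole thing is asked for, a point or a joint stands for the part that bears it (a point fixed in the world has none). Each returns a list of dicts, best first, with "score" (0 to 1); they miss things now and then, are a little off and sometimes report something else, mostly with a low value. They report only what shows in the picture. A call takes as long as a camera call. They do not tell look-alikes from the thing itself.
- spot_in(name, camera): "extent" ([centre column, centre row, width, height] in pixels, round what is visible of it).
- regions_of(name, camera): "region" (480x640 bool, what is visible of it) and "extent" ([centre column, centre row, width, height] in pixels, round what is visible of it).
The state is a dict: "t": time; "joint_pos": joint angles; "qvel": joint speeds; "effort": joint torques, N m; "tcp_pos": TCP position; "ee_rot": TCP orientation; "wrist_force": force on the tool from outside, world axes, zero at the start; "moment": the same for the moment, N m; "grip_width": finger opening in mm.
Only numpy, scipy, OpenCV 4.12 (cv2) and the standard library are available. Lean on these libraries where they do the work, as an engineer would, in place of code of your own. Each camera call takes 0.05 s, during which the arm holds its last target.

TASK

On the alignment jig, push the small blue lens block with the fingertips until its long side lies flat against the dark rail, in the open stretch between the two end pockets. Then slide it along the rail, keeping it against the rail, fully home into the free (green-floored) corner pocket, flush against both the rail and the end stop, and take the hand away. Only push it: do not lift or tip it, and leave the other things where they are.

Things in the scene. Friction and masses are not known exactly. Their poses are not given: they have to be found in the camera images.
- jig: Alignment jig, fixed: aluminium plate 200 (x) by 400 (y) by 8 mm thick on the table; origin at the centre of its underside, plate top at z = 8 mm. +x points away from the robot to a dark rail, y runs along the rail; yaw up to 0.2 rad. A corner pocket at each end of the rail, one free (green floor), one filled by a yellow plug; sides vary.
- rail_mid (a point): Middle of the rail's inner face at plate level, x = +62, y = 0 mm in the jig's frame. The straight dark steel rail is 400 mm long (the whole plate), 14 mm thick, 14 mm high above the plate.
- free_pocket: Green floor (44 by 50 mm, flush) of the free pocket. Origin on the plate top at jig x = +42, y = +147 or -147 mm: where the block's origin is when fully home. Axes as the jig's. End stop: inner face 25 mm beyond the origin, away from the jig's middle, 10 mm high. Cheek facing the rail: inner face 44 mm from it, 10 mm thick, 8 mm high, 30 mm long from the stop, then a 14 mm long flared lead-in.
- plug: Fixed yellow plug that fills the other pocket: 44 (x) by 50 (y) by 12 mm high with a 6 mm high black button on top; origin on the plate's top at x = +42 mm, y = -147 or +147 mm in the jig's frame.
- lens_block: Loose blue block with a round dark lens in its top: 40 (own x) by 50 (own y) by 12 mm high, about 70 g; origin at the centre of its underside. Starts in the jig's middle, 30 to 65 mm short of its place at the rail, long side turned by up to 0.45 rad from the rail. Slides easily on plate and rail (friction about 0.3).
- vial: Amber vial with white cap, 26 mm diameter, 45 mm high, standing loose on a near corner of the jig; origin at the centre of its underside. Leave alone.
- spacer: Brass ring, 34 mm diameter, 10 mm high, lying loose on the other near corner of the jig; origin at the centre of its underside. Leave alone.
- cleaner: White bottle, 56 mm diameter, 130 mm high, to the left of the jig; origin at the centre of its underside. Leave alone.
- yellow_bin: Open yellow bin 120 by 90 by 50 mm, left of the jig; origin at the centre of its underside. Leave alone.
- driver: Screwdriver lying on the table right of the jig; origin on its underside. Leave alone.
- brush: Small brush lying on the table right of the jig; origin on its underside. Leave alone.
- dish: Round steel screw dish, 70 mm diameter, 22 mm high, beyond the jig; origin at the centre of its underside. Leave alone.
- reel: Steel reel, 60 mm diameter, 35 mm high, beyond the jig; origin at the centre of its underside. Leave alone.
Not all that is in view belongs to the job. Several things have the shape of the lens_block; the one meant has the colours described above.

How it is judged (in metres and radians):
On the way, in this order (a step that is already met when the one before it is completed fails the run):
1. the lens block lies flat against the rail (within 4 mm, 0.1 rad) in the open stretch, more than 60 mm short of home (x of lens_block in the frame of free_pocket above -0.004 m and angle between the x axis of lens_block and the x axis of free_pocket, either way round below 0.1 rad and not (y of lens_block in the frame of free_pocket between -0.06 and 0.06 m)), for 0.2 s.
2. the lens block, still within 5 mm of the rail, is coming up to the free pocket's mouth (30 to 55 mm short of home) (x of lens_block in the frame of free_pocket above -0.005 m and angle between the x axis of lens_block and the x axis of free_pocket, either way round below 0.15 rad and not (y of lens_block in the frame of free_pocket between -0.03 and 0.03 m) and y of lens_block in the frame of free_pocket between -0.055 and 0.055 m), for 0.05 s.
At the end, for the whole second after the job is handed in: the lens block rests flat on the plate in the free pocket, within 3 mm of the rail and of the end stop, square to the rail within 0.06 rad, at rest (x of lens_block in the frame of free_pocket between -0.003 and 0.003 m and y of lens_block in the frame of free_pocket between -0.003 and 0.003 m and angle between the x axis of lens_block and the x axis of free_pocket, either way round below 0.06 rad and z of lens_block in the frame of free_pocket below 0.002 m and angle between lens_block's own z axis and vertical below 0.05 rad and linear speed of lens_block below 0.01 m/s); the robot touches nothing.
It fails at once if the lens block is lifted more than 6 mm off the plate (z of lens_block in the frame of free_pocket above 0.006 m).
It fails at once if the lens block is tipped (angle between lens_block's own z axis and vertical above 0.3 rad).
It fails at once if a bystander (vial, ring, bottle, bin, screwdriver, brush, dish or reel) is moved more than 15 mm (distance of any of vial, spacer, cleaner, yellow_bin, driver, brush, dish, reel from where it was at the start of the episode above 0.015 m).
It also fails if it takes over 48 s, if anything falls off the work surface, if the arm or the gripper's body presses on something with over 40 N, if the wrist force passes 120 N, or if a joint passes its speed limit or range.

## Working session

There is one attempt and no reset: what is moved stays moved. The work goes in short steps, each a Python script; the robot and the scene stay as the last script left them, time stands still between calls to the robot, and variables do not carry over. Pictures are saved under pics/ and viewed, and the job is handed in when it is done.

```bash
mkdir -p pics; ls
python3 - <<'E'
from station import *
import cv2,numpy as np
o=get_obs();print(o)
for n in("scene","side","wrist"):
    im=get_image(n);cv2.imwrite(f"pics/{n}0.png",im[:,:,::-1])
    print(n,get_calibration(n))
E
```

```text
pics
{'t': 0.0, 'joint_pos': array([ 6.93165832e+01,  1.24781088e+01,  9.25279983e+01,  1.13004073e-03,
        7.51329541e+01, -6.43028024e+00]), 'qvel': array([-0.10815209, -0.08243245,  0.05537566, -0.03121297,  0.08876808,
       -0.04091088]), 'effort': array([-9.01549483e-04, -3.96847451e+01, -3.03847933e+01, -1.96869910e-04,
        9.76587588e-03, -8.56024712e-06]), 'tcp_pos': array([153.58004864, 604.99598161, 229.95803416]), 'ee_rot': array([-1.79983341e+02,  1.38064098e-01,  7.57465922e+01]), 'wrist_force': array([-0.49705742, -0.02129408,  0.37252381]), 'moment': array([-0.01870674, -0.01470097, -0.01643808]), 'grip_width': 85.2587358296337}
scene {'fx': 468.91682835740926, 'fy': 468.91682835740926, 'cx': 323.24015528089205, 'cy': 244.07059711397136, 'R': array([[ 0.67472401,  0.73806059,  0.00375191],
       [ 0.58619164, -0.53278502, -0.61034374],
       [-0.4484717 ,  0.41401292, -0.79212779]]), 't': array([-330.02392651, -315.31864767, 1567.43754188])}
side {'fx': 462.33300467355207, 'fy': 462.33300467355207, 'cx': 316.0501690818166, 'cy': 245.89602358984078, 'R': array([[-0.84384358, -0.53646387, -0.01159888],
       [-0.40405872,  0.6495002 , -0.64411648],
       [ 0.35307869, -0.53884693, -0.76483948]]), 't': array([ 426.48229005,  280.39892532, 1002.24823316])}
wrist {'fx': 411.4535758387079, 'fy': 411.4535758387079, 'cx': 320.19159727783756, 'cy': 234.45419557810328, 'mount': array([[ 9.99999165e-01,  1.05779381e-03,  7.41934621e-04,
         2.82094994e-01],
       [-1.22952509e-03,  9.55544669e-01,  2.94843811e-01,
        -7.50217704e+01],
       [-3.97067714e-04, -2.94844477e-01,  9.55545172e-01,
        -1.42562852e+02],
       [ 0.00000000e+00,  0.00000000e+00,  0.00000000e+00,
         1.00000000e+00]])}
```

View pics/scene0.png

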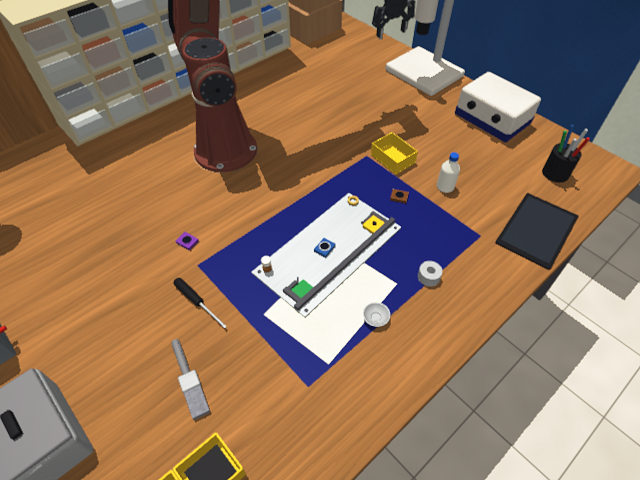

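View pics/side0.png

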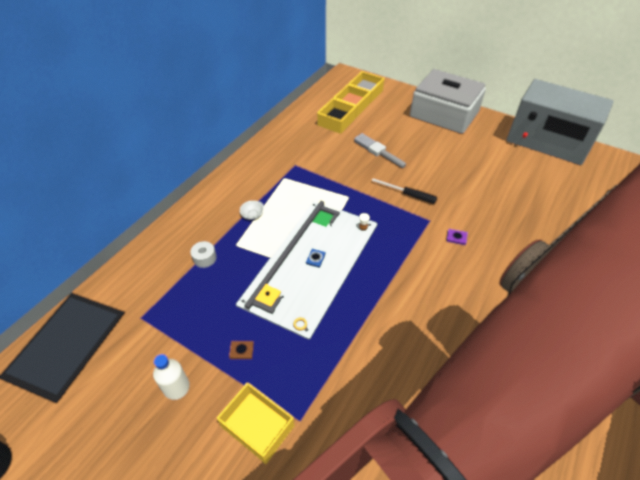

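View pics/wrist0.png

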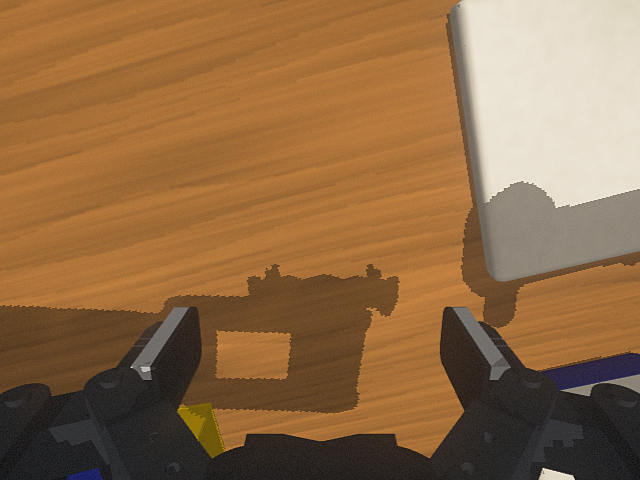

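Candidates shaped like the lens block in the scene view are blue (325,247) on the jig, brown (400,195) on the mat and purple (187,240) on the table. The blue one fits: it has the right colour and sits mid-jig. The green pocket is at (302,289), on the robot's right (-y), and the plug is at (374,223). Next I'll get a rough pose and a wrist view from above.

```bash
cat > h.py <<'E'
from station import *
import cv2,numpy as np
from scipy.spatial.transform import Rotation as Ro
def ray(px,o,d_R,K,z):
    pass
def px2w(px,cam,z,pose=None):
    c=get_calibration(cam)
    d=np.array([(px[0]-c['cx'])/c['fx'],(px[1]-c['cy'])/c['fy'],1.])
    if cam=='wrist':
        p,e=pose; RT=Ro.from_euler('xyz',e,degrees=True).as_matrix(); M=c['mount']
        Rw=RT@M[:3,:3]; o=RT@M[:3,3]+p
    else:
        Rw=c['R'].T; o=-Rw@c['t']
    v=Rw@d
    return o+v*(z-o[2])/v[2]
def w2px(X,cam,pose=None):
    c=get_calibration(cam); X=np.asarray(X,float)
    if cam=='wrist':
        p,e=pose; RT=Ro.from_euler('xyz',e,degrees=True).as_matrix(); M=c['mount']
        q=M[:3,:3].T@(RT.T@(X-p)-M[:3,3])
    else: q=c['R']@X+c['t']
    return np.array([c['fx']*q[0]/q[2]+c['cx'],c['fy']*q[1]/q[2]+c['cy']])
def snap(name):
    o=get_obs(); pose=(o['tcp_pos'],o['ee_rot']); im=get_image('wrist')
    cv2.imwrite(f'pics/{name}.png',im[:,:,::-1]); np.savez(f'pics/{name}.npz',im=im,p=pose[0],e=pose[1]); return im,pose
E
python3 - <<'E'
from h import *
for n,p,s in (('plug',(374,222),(267,294)),('green',(302,289),(323,217)),('block',(325,247),(316,258)),('vial',(266,272),(364,225)),('spacer',(353,201),(301,325))):
    print(n,px2w(p,'scene',14).round(),px2w(s,'side',14).round())
for n,p in (('brown',(400,195)),('rail',(394,222)),('rail',(300,303)),('bottle',(448,188)),('bin',(394,155))):
    print(n,px2w(p,'scene',14).round())
im=get_image('scene'); cv2.imwrite('pics/crop.png',cv2.resize(im[180:320,240:420,::-1],None,fx=4,fy=4,interpolation=cv2.INTER_CUBIC))
E
```

```text
plug [563. 132.  14.] [572. 119.  14.]
green [ 595. -172.   14.] [ 593. -174.   14.]
block [535. -35.  14.] [530. -39.  14.]
vial [ 490. -208.   14.] [ 481. -207.   14.]
spacer [463. 145.  14.] [453. 147.  14.]
brown [542. 268.  14.]
rail [602. 175.  14.]
rail [ 624. -203.   14.]
bottle [621. 399.  14.]
bin [408. 388.  14.]
```

View pics/crop.png

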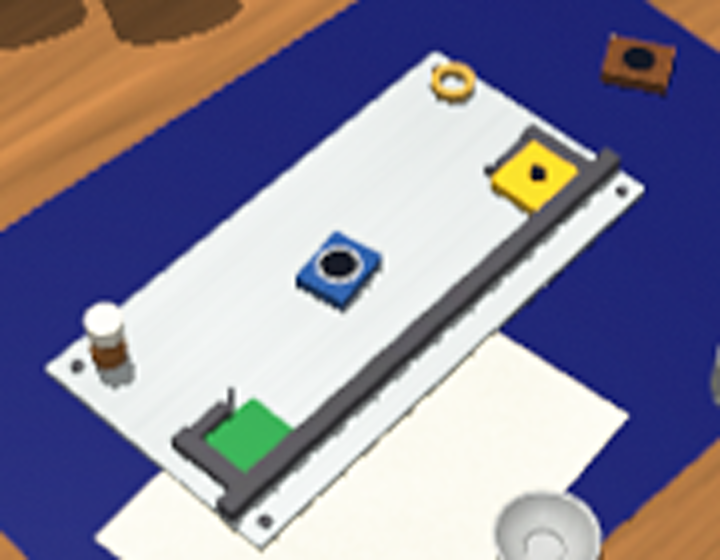

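The enlarged crop confirms it: the blue block with the dark lens is mid-jig, the free pocket is on the right, and the brown and purple ones are off the jig. I'll take a wrist view from above with the fingers closed.

Run:
```python
from h import *
goto([440,-25,240],[180,0,93]); grip(0)
im,pose=snap('w1'); print(pose,get_obs()['t'])
try: print(grasp_offset)
except Exception as e: print(e)
for n in('lens_block','free_pocket','plug'):
    print(n,[(r['score'],np.round(r['extent'])) for r in spot_in(n,'wrist')])
```

```text
(array([440.01439238, -25.0261793 , 240.02663149]), array([1.79995334e+02, 4.44238032e-04, 9.29962285e+01])) 3.475
18.700000000000003
lens_block [(0.9, array([608., 301.,  58.,  61.])), (0.72, array([303., 285.,  59.,  48.]))]
free_pocket [(0.86, array([172., 330.,  56.,  46.]))]
plug [(0.58, array([461., 325.,  61.,  41.]))]
```

View pics/w1.png

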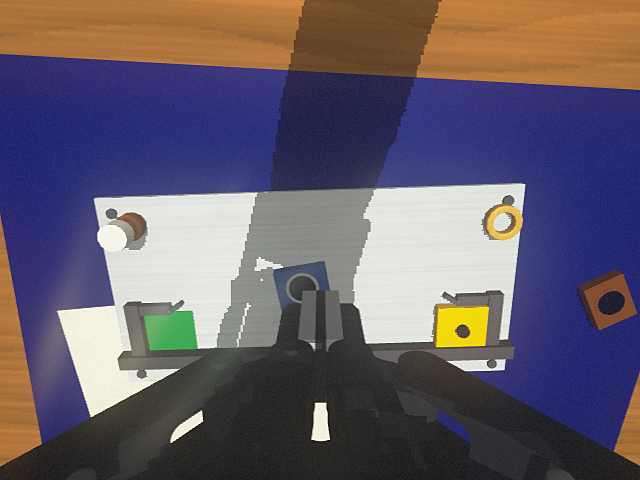

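The image is upside-down: the rail is at the bottom and the fingers partly cover the block at (302,287). The green pocket is at (172,330). I'll turn the wrist half round so the camera looks from the rail side.

Run:
```python
from h import *
print(solve_ik([500,-25,240],[180,0,-87]),solve_ik([500,-25,12],[180,0,-87]),solve_ik([590,-120,12],[180,0,-86]))
goto([490,-25,240],[180,0,-87])
im,pose=snap('w2'); print(pose,get_obs()['t'])
for n in('lens_block','free_pocket','plug'):
    print(n,[(r['score'],np.round(r['extent'])) for r in spot_in(n,'wrist')])
```

```text
[-1.09001441e+01 -3.42120081e+00  1.08414491e+02 -2.54444375e-14
  7.50067103e+01  7.60998559e+01] [-1.09001441e+01  1.52609068e+01  1.16367518e+02 -2.54444375e-14
  4.83715756e+01  7.60998559e+01] [-1.81730801e+01  2.52281914e+01  1.02389392e+02 -2.54444375e-14
  5.23824165e+01  6.78269199e+01]
(array([489.95934476, -25.00398485, 239.97436551]), array([ 1.79997327e+02, -8.55152327e-04, -8.69890963e+01])) 6.3417
lens_block [(0.79, array([339., 151.,  67.,  57.])), (0.78, array([562., 416.,  48.,  38.])), (0.71, array([ 16., 130.,  33.,  66.]))]
free_pocket [(0.79, array([498.,  86.,  65.,  60.]))]
plug [(0.75, array([153.,  97.,  73.,  60.]))]
```

View pics/w2.png

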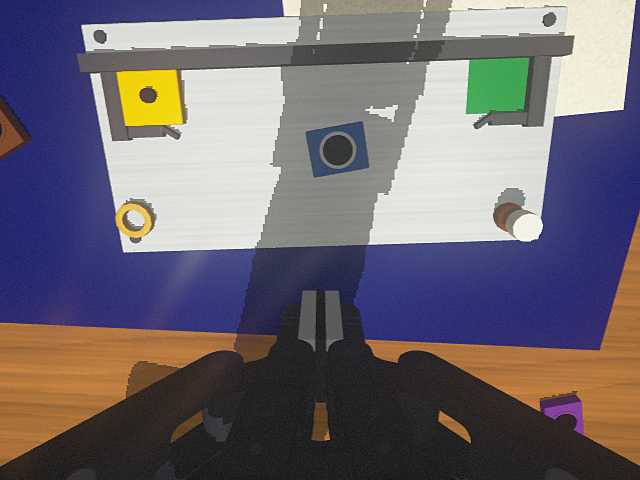

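The blue block is at (338,150), turned about 10° relative to the rail at (325,53). The green floor is at (498,86) and the plug at (151,97). All are clear of the fingers. Now I'll fit the poses.

```bash
cat >> h.py <<'E'
from scipy.optimize import least_squares
def hsv(im): return cv2.cvtColor(im,cv2.COLOR_RGB2HSV)
def biggest(m,near=None):
    n,l,s,c=cv2.connectedComponentsWithStats(m.astype(np.uint8))
    k=1+np.argmax(s[1:,4]); return l==k
def block_pose(im,pose,near):
    """fit of the projected box silhouette to the blue mask (long-side-square start)"""
    m=biggest_near(im,pose,near); 
    cnt=max(cv2.findContours(m.astype(np.uint8),cv2.RETR_EXTERNAL,cv2.CHAIN_APPROX_NONE)[0],key=len)
    hull=cv2.convexHull(cnt)
    pts=hull[:,0,:].astype(float)
    def sil(q):
        c,s=np.cos(q[2]),np.sin(q[2]); P=[]
        for z in(8,20):
            for a,b in((20,25),(-20,25),(-20,-25),(20,-25)):
                P.append(w2px([q[0]+c*a-s*b,q[1]+s*a+c*b,z],'wrist',pose))
        return cv2.convexHull(np.array(P,np.float32))
    cp=cnt[:,0,:].astype(float)
    def res(q):
        h=sil(q); return [cv2.pointPolygonTest(h,(float(x),float(y)),True) for x,y in cp]
    best=None
    for a0 in np.radians([-25,-12,0,12,25]):
        r=least_squares(res,[near[0],near[1],a0+near[2]],x_scale=[1,1,.03],diff_step=1e-4,loss='soft_l1')
        if best is None or r.cost<best.cost: best=r
    return best.x,np.sqrt(2*best.cost/len(cp)),sil(best.x)
def biggest_near(im,pose,near):
    h=hsv(im); m=((h[...,0]>100)&(h[...,0]<116)&(h[...,1]>90)&(h[...,2]>50)&~((h[...,0]>114)&(h[...,1]>200))).astype(np.uint8)
    u=w2px([near[0],near[1],14],'wrist',pose); w=np.zeros_like(m); cv2.circle(w,tuple(int(v) for v in u),48,1,-1)
    return biggest(cv2.morphologyEx(m*w,cv2.MORPH_CLOSE,np.ones((3,3))))
E
python3 - <<'E'
from h import *
d=np.load('pics/w2.npz');im=d['im'];pose=(d['p'],d['e'])
C=np.array([(82,25),(567,7),(542,240),(123,252)],float)
W=np.array([px2w(c,'wrist',8,pose) for c in C]); print('corners',W.round(1))
L=np.array([(100,200),(100,-200),(-100,-200),(-100,200)])
def f(q):
    c,s=np.cos(q[2]),np.sin(q[2]); return (W[:,:2]-(q[:2]+L@np.array([[c,s],[-s,c]]))).ravel()
r=least_squares(f,[550,-20,.06]); print('jig',r.x,np.degrees(r.x[2]),r.fun.round(1))
q=r.x;c,s=np.cos(q[2]),np.sin(q[2]);R=np.array([[c,-s],[s,c]])
h=hsv(im); g=biggest((h[...,0]>50)&(h[...,0]<80)&(h[...,1]>120)); ys,xs=np.nonzero(g)
print('green',R.T@(px2w((xs.mean(),ys.mean()),'wrist',8,pose)[:2]-q[:2]), 'expect 42,-147')
p2=px2w((338,150),'wrist',20,pose);print(p2)
x,e,sl=block_pose(im,pose,(p2[0],p2[1],q[2])); print('block',x,e,'in jig',R.T@(x[:2]-q[:2]),np.degrees(x[2]-q[2]))
print(hsv(im)[140,315],hsv(im)[165,355])
v=im[:,:,::-1].copy()
cv2.polylines(v,[sl.astype(int)],True,(0,0,255),1)
for P in([62,200,22],[62,-200,22],[76,-200,22],[76,200,22],[62,200,8],[62,-200,8],[20,-122,8],[64,-122,8],[64,-172,8],[20,-172,8],[42,147,20]):
    w=q[:2]+R@P[:2]; u=w2px([*w,P[2]],'wrist',pose); cv2.circle(v,tuple(u.astype(int)),2,(0,0,255),-1)
cv2.imwrite('pics/ov2.png',v)
E
```

```text
corners [[ 619.9  178.7    8. ]
 [ 654.5 -217.1    8. ]
 [ 456.2 -239.     8. ]
 [ 422.4  162.1    8. ]]
jig [ 5.38235935e+02 -2.88350381e+01  8.77867846e-02] 5.029812252044764 [-0.4 -0.5 -0.9  2.2  0.  -2.1  1.3  0.5]
green [  41.54749871 -145.86871475] expect 42,-147
[531.27292794 -38.02640408  20.        ]
block [ 5.31338502e+02 -3.73874663e+01  2.33149359e-01] 0.9428192002263914 in jig [-7.62069881 -7.91476858] 8.328662023163835
[110 100 105] [111 108 106]
```

View pics/ov2.png

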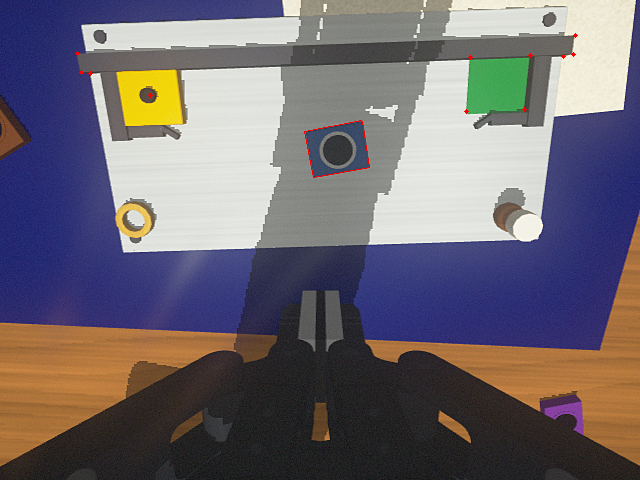

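The overlay matches. The jig is at (538.2,-28.8) with yaw 5.03°. The block is at jig (-7.6,-7.9), turned +8.3°. I'll push it toward the rail, checking force as I go.

```bash
cat >> h.py <<'E'
J=np.array([538.24,-28.84]);JY=0.08779
RJ=np.array([[np.cos(JY),-np.sin(JY)],[np.sin(JY),np.cos(JY)]])
ATT=[180,0,-90+np.degrees(JY)]
def W(x,y,z): return [*(J+RJ@np.array([x,y])),z]
def jf():
    o=get_obs(); return RJ.T@o['wrist_force'][:2],o['wrist_force'][2],RJ.T@(o['tcp_pos'][:2]-J),o['tcp_pos'][2],o['t']
def blk(name,near):
    im,pose=snap(name); x,e,sl=block_pose(im,pose,(*W(near[0],near[1],0)[:2],JY))
    v=im[:,:,::-1].copy(); cv2.polylines(v,[sl.astype(int)],True,(0,0,255),1); cv2.imwrite(f'pics/{name}_o.png',v)
    print('block jig',(RJ.T@(x[:2]-J)).round(1),'deg',np.degrees(x[2]-JY).round(2),'rms',e.round(2))
E
python3 - <<'E'
from h import *
goto(W(-58,-8,60),ATT); move_l(W(-58,-8,12),speed=100); f0=jf(); print(f0)
move_l(W(-40,-8,12),speed=60)
x=-40
move_l(W(4,-8,12),speed=50); print(jf())
x=4
while x<18:
    x+=1; move_l(W(x,-8,12),speed=25); f=jf()
    if abs((f[0]-f0[0])[0])>7: break
print(x,f); wait(0.25); print(jf()); snap('w3'); print(get_obs()['t'])
E
```

```text
(array([-0.54598693, -0.82963955]), np.float64(0.256704238737261), array([-57.12321988,  -8.21207107]), np.float64(12.74021735858953), 7.875)
(array([0.04712903, 0.64134805]), np.float64(-0.18004094581208344), array([ 3.63208362, -7.91031355]), np.float64(11.831141022510327), 9.3583)
15 (array([-8.73241588, -0.60190673]), np.float64(4.433827575541496), array([11.21945098, -7.59073623]), np.float64(10.891022892654142), 12.1083)
(array([-8.58026045, -0.63541997]), np.float64(4.583873251290785), array([11.1659456 , -7.55569583]), np.float64(10.857451412542716), 12.3583)
12.4083
```

View pics/w3.png

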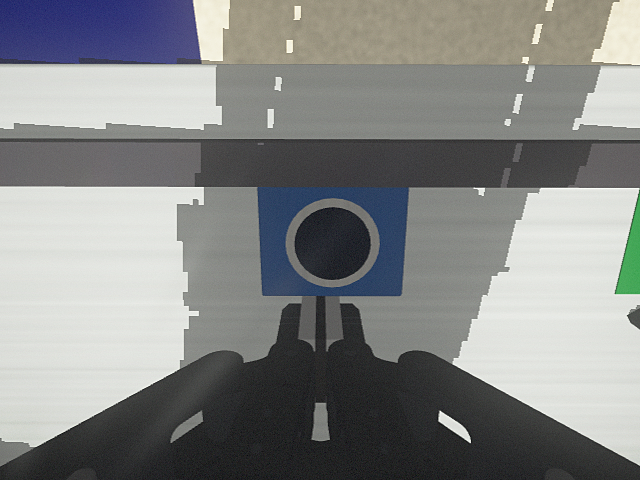

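The block is flat against the rail at (333,241), and force rose at the predicted point. I'll back off, go round to its +y end, and slide it toward the pocket with a slight bias to the rail.

Run:
```python
from h import *
move_l(W(-2,-8,12),speed=60); move_l(W(-2,46,12),speed=120); move_l(W(41,46,12),speed=100)
f0=jf(); print(f0)
for y in (30,0,-30,-55):
    move_l(W(41+1.5*(46-y)/100,y,12),speed=60); f=jf(); print(y,f[0]-f0[0],f[2],f[4])
snap('w4')
```

```text
(array([-0.16136706,  0.61066877]), np.float64(0.28363576480296343), array([40.52093134, 45.68837758]), np.float64(11.678779911803941), 14.025)
30 [ 0.11955196 -1.04666067] [41.03825188 29.42597009] 14.4417
0 [-0.21799933 -0.85499152] [41.66519    -0.27401175] 15.0917
-30 [-0.37064358 -1.47382518] [ 42.10270608 -30.31535778] 15.7417
-55 [ 1.02758392 -0.23047997] [ 42.49606365 -55.37193195] 16.3083
```

View pics/w4.png

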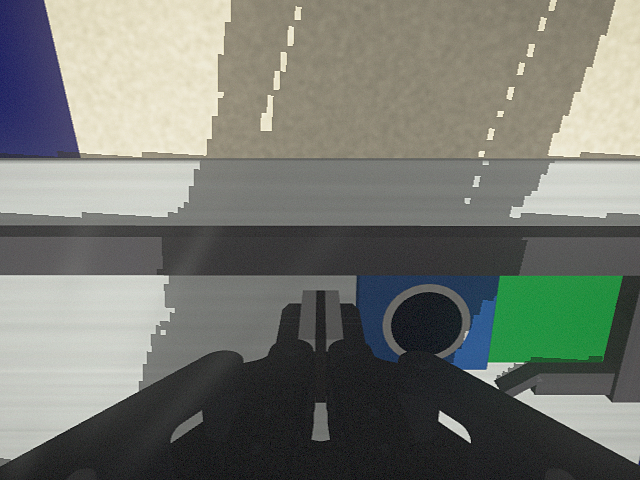

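The block is still against the rail at (428,322), about at the mouth. I'll continue in.

Run:
```python
from h import *
X=lambda y:41+1.5*(46-y)/100
y=-55
for y in (-70,-85,-98):
    move_l(W(X(y),y,12),speed=40); f=jf(); print(y,f[0].round(2),f[2].round(2),f[4])
    if abs(f[0][1])>12: break
else:
    while y>-118:
        y-=1; move_l(W(X(y),y,12),speed=25); f=jf()
        if f[0][1]>8: break
print(y,f); wait(.2); print(jf()); snap('w5')
```

```text
-70 [-0.06 -0.67] [ 42.77 -70.29] 16.8833
-85 [-0.19  0.44] [ 42.98 -85.3 ] 17.4083
-98 [ 0.38 -0.18] [ 43.18 -98.32] 17.8833
-112 (array([0.44418241, 8.27722004]), np.float64(2.5987358016421216), array([  43.18408968, -109.49541291]), np.float64(11.877119399610427), 21.3833)
(array([-0.28287721,  7.23902961]), np.float64(1.914092540135314), array([  43.21333805, -109.48192104]), np.float64(11.868882810847689), 21.5833)
```

View pics/w5.png

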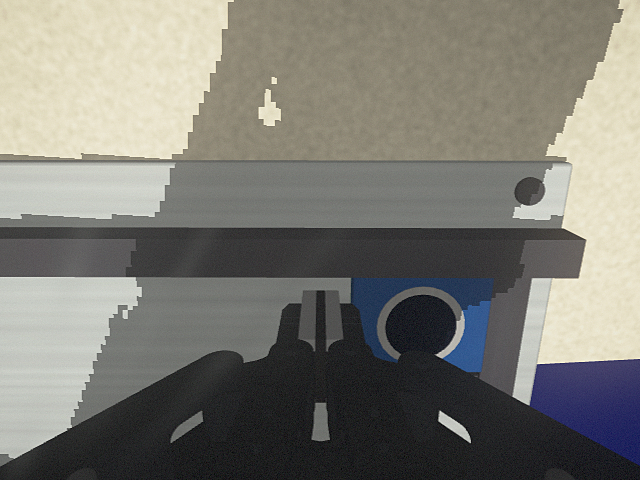

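The stop force came at TCP y = -109.5, where it was predicted to within 0.2 mm. The block is against the rail at the top and the end stop at px 489. I'll retreat along +y, lift and check.

Run:
```python
from h import *
move_l(W(43,-80,12),speed=60); move_l(W(43,-70,80),speed=120); goto(W(-30,-147,170),ATT)
blk('w6',(42,-147)); 
z=np.load('pics/w6.npz'); pose=(z['p'],z['e']); u=w2px(W(42,-147,14),'wrist',pose).astype(int); print(u)
v=cv2.imread('pics/w6_o.png'); c=v[max(0,u[1]-75):u[1]+75,max(0,u[0]-95):u[0]+95]; cv2.imwrite('pics/w6c.png',cv2.resize(c,None,fx=4,fy=4,interpolation=cv2.INTER_CUBIC)); print(get_obs()['t'])
```

```text
block jig [  42.4 -145.9] deg -0.04 rms 0.8
[321 112]
23.7083
```

View pics/w6c.png

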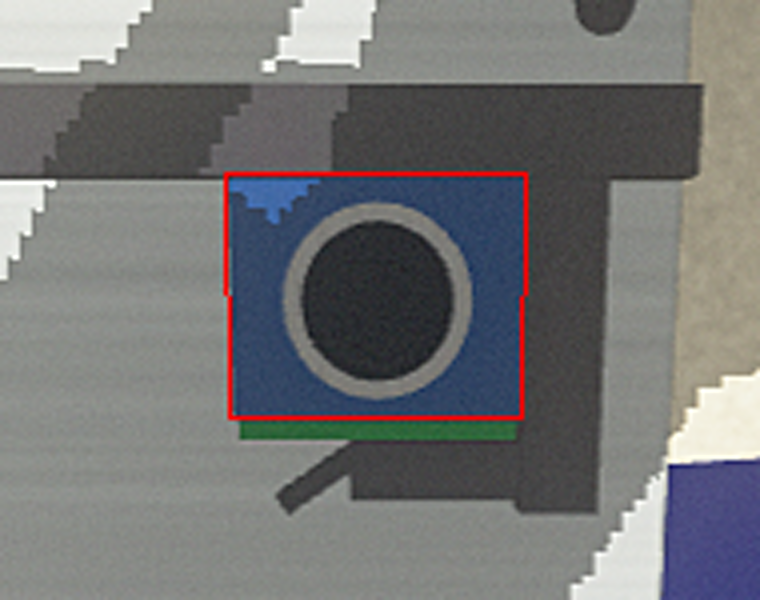

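The block sits flush. There is no gap at the rail or the end stop, and the only green visible is the 4 mm strip on the cheek side. The hand is clear.

Run:
```python
from h import *
wait(0.2); print(get_obs()['wrist_force'].round(2),get_obs()['t']); sign_off()
```

```text
[-0.14 -0.49  1.19] 23.9083
the job is handed in; nothing more can be done
```

I pushed the blue lens block flat onto the rail with closed fingertips and slid it along the rail into the green pocket. It stopped against the end stop, and I backed the hand away and handed the job in at t ≈ 23.9 s. No verdict was reported.

- **Along the way:** the wrist pictures showed the block flat on the rail in the open stretch, and still against it at the pocket mouth. The push forces I read stayed below 9 N.
- **Final picture:** there is no gap at the rail or the end stop, and only the cheek-side clearance shows green. The box fit put the block at jig (42.4, -145.9) mm, turned -0.04°; home is (42, -147).
- **Small disagreement:** that fit reads 1.1 mm short of the stop in y. The empty green floor measured -145.9 before the push, so I put this down to calibration bias rather than a real gap.
- **Not checked:** I did not re-measure the bystanders afterwards. The fingers' path stayed away from all of them.

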